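Line the pastry cutters up by size on their board

ROBOT

A 6-joint arm with a two-finger parallel gripper is mounted at the origin on a cart in front of the work surface, level with it; the furniture and walls round the work are solid. World frame = base frame: x ahead of the robot, y to its left, z up, the work surface at z = 0. Lengths are in m, angles in rad, forces in N, time in s.
With the tool pointing down it reaches from about 0.35 to 0.775 m from the base axis. Payload 5.5 kg.
Tool frame: the origin (TCP) lies at the very end of the fingers, on their centre line; the grasp point (between the pads) lies 19 mm behind it; z points along the fingers, y is the line along which they close (so a half turn about z gives the same grasp; the last joint's range is limited). The gripper opens to 85 mm and grips with 20 to 120 N. Pads are 22 mm wide; open, the fingers measure 114 mm over their backs; the gripper's body (76 mm by 85 mm) begins 54 mm behind the grasp point. The pads swing forward as they close: fully open they stand 13 mm farther back than shut.
Start: joints at [0.965, 0.313, 0.046, 1.304, 0, 1.431], TCP at [0.258, 0.514, 0.231] pointing down, gripper open.
Joint ranges: [-2.76, 2.76], [-0.86, 1.69], [-1.03, 1.26], [-2.2, 2.34], [-1.47, 1.5], [-3.14, 3.14]. Speed limits (rad/s): [2.57, 2.57, 3.14, 3.14, 3.14, 3.14].

INTERFACE

Orientations are given as a unit quaternion [w, x, y, z].
In Python, from workcell import get_state, read_camera, hand_in gives the robot as it stands.
- The arm moves only by the tool send_rows, never from a script. Its argument "increments" is a list of rows, each an object of numbers: "dx", "dy", "dz": the shift along the world's x, y, z in units of 25 mm (1.0 is 25 mm); "roll": the turn about the world's z in units of 8 degrees (1.0 is 8 degrees); "claw": the opening, from -1 (shut) to 1 (fully open). In form: [{"dx": .., "dy": .., "dz": .., "roll": .., "claw": ..}, ...]. A call has exactly 5 rows; each row is the pose to reach, as a shift and turn from the pose commanded when the call began; what a row does not reach only later rows make up. A row lasts 1/8 s, in which the tool goes at most 62.5 mm and 10.7 degrees, less where a joint would pass 70% of its speed; a pose out of reach is approached as far as the arm can. A call with a gripper value outside its range is refused whole. The fingers move at their own pace and stop on an object; "grip_force" is the grip in N (left out, the last holds). Time passes only in rows, so rows that repeat a pose let the fingers close, or fill a call up. It gives the time, the measured TCP pose, the force, the opening and the grip force at its end, in the units of the state.
- get_state(): the state, without advancing time (a new reading comes with each control period).
- read_camera(name): name is "side" or "top" or "wrist"; returns a dict with "image" (480x640x3 uint8, blue, green, red), "fx", "fy", "cx", "cy" (pixels), "world_to_cam" (4x4, takes a point from world to camera coordinates). Camera axes: x right, y up, looking along -z (the intrinsics and any distortion apply to the point x, -y, -z); pixel columns grow to the right and rows downward; lengths in m; the calibration is good to about 2 mm. A picture is of the moment at which its call begins. There is no depth.
- hand_in(): hands the job in; it is judged then, once.
The state is a dict: "clock": time; "joint_pos": joint angles; "qvel": joint speeds; "tau": joint torques, N m; "tcp_pos": TCP position; "orientation": TCP orientation; "wrist_force": force on the tool from outside, world axes, zero at the start; "ft_torque": the same for the moment, N m; "finger_gap": finger opening in m; "grip_force": force on a finger pad.
Only numpy, scipy, OpenCV 4.12 (cv2) and the standard library are available. Lean on these libraries where they do the work, as an engineer would, in place of code of your own. Each camera call takes 0.05 s, during which the arm holds its last target. There are 200 camera calls.

TASK

Put the four round pastry cutters away on the wooden cutter board in order of size: the smallest on the cork pad next to the red knob, then each larger one on the next pad, so that the largest ends up next to the white knob. Stand each cutter flat on its edge, opening upward as it is now, centred on its own pad, and let go of it.

Things in the scene. Friction and masses are not known exactly. Their poses are not given: they have to be found in the camera images.
- cutter_blue: blue nylon ring cutter for pastry, an open tube 36 mm in outer diameter and 38 mm tall, wall 3 mm, the smallest of the four; it stands on its edge with the opening upward. Origin: centre of its underside, z up along its axis. Starts loose on the worktop (z = 0). It can be gripped across the outside in any direction.
- cutter_yellow: yellow nylon ring cutter for pastry, an open tube 46 mm in outer diameter and 38 mm tall, wall 3 mm, the second smallest of the four; it stands on its edge with the opening upward. Origin: centre of its underside, z up along its axis. Starts loose on the worktop (z = 0). It can be gripped across the outside in any direction.
- cutter_orange: orange nylon ring cutter for pastry, an open tube 56 mm in outer diameter and 38 mm tall, wall 3 mm, the second largest of the four; it stands on its edge with the opening upward. Origin: centre of its underside, z up along its axis. Starts loose on the worktop (z = 0). It can be gripped across the outside in any direction.
- cutter_green: green nylon ring cutter for pastry, an open tube 66 mm in outer diameter and 38 mm tall, wall 3 mm, the largest of the four; it stands on its edge with the opening upward. Origin: centre of its underside, z up along its axis. Starts loose on the worktop (z = 0). It can be gripped across the outside in any direction.
- pad_1: one of four identical round cork pads, 74 mm in diameter, fixed in a straight row, 90 mm from centre to centre, on a dark wooden board 460 x 100 mm and 12 mm thick fixed on the worktop. Pad tops are 16 mm above the worktop. Origin: centre of the pad's underside (its top is 4 mm higher), z up. The numbers of the pads say nothing of their place in the row.
- pad_2: one of four identical round cork pads, 74 mm in diameter, fixed in a straight row, 90 mm from centre to centre, on a dark wooden board 460 x 100 mm and 12 mm thick fixed on the worktop. Pad tops are 16 mm above the worktop. Origin: centre of the pad's underside (its top is 4 mm higher), z up. The numbers of the pads say nothing of their place in the row.
- pad_3: one of four identical round cork pads, 74 mm in diameter, fixed in a straight row, 90 mm from centre to centre, on a dark wooden board 460 x 100 mm and 12 mm thick fixed on the worktop. Pad tops are 16 mm above the worktop. Origin: centre of the pad's underside (its top is 4 mm higher), z up. The numbers of the pads say nothing of their place in the row.
- pad_4: one of four identical round cork pads, 74 mm in diameter, fixed in a straight row, 90 mm from centre to centre, on a dark wooden board 460 x 100 mm and 12 mm thick fixed on the worktop. Pad tops are 16 mm above the worktop. Origin: centre of the pad's underside (its top is 4 mm higher), z up. The numbers of the pads say nothing of their place in the row.
- red_knob: small red knob, 22 mm in diameter and 22 mm tall, fixed on one end of the wooden board, in line with the row of pads and 70 mm from the centre of the nearest pad. Origin: centre of its underside on the board, z up. Marks the end where the smallest cutter belongs; it may be either end.
- white_knob: small white knob of the same size and shape as the red one, fixed on the other end of the board, 70 mm from the centre of the nearest pad. Origin: centre of its underside on the board, z up.

How it is judged:
By the outcome, as a careful person would: the job done as asked, in the order asked, and still so for the second after the job is handed in, with the robot touching nothing.
It also fails if it takes over 90 s, if anything falls off the work surface, if the arm or the gripper's body presses on something with over 40 N, if the wrist force passes 120 N, or if a joint passes its speed limit or range.

## Working session

There is one attempt and no reset: what is moved stays moved. The work goes in short steps, Python scripts to look and compute and a tool call to move; the robot and the scene stay as the last step left them, time stands still between calls to the robot, and variables do not carry over. Pictures are saved under pics/ and viewed, at most 14 in all, crops included, and the job is handed in when it is done.

Besides the shell and the picture viewer there is one more tool, called after "Emit:" as name([rows], argument=value, ...), one row to a line, values as JSON. send_rows: Moves the arm, as the interface text tells. Its arguments: {"type":"object","properties":{"increments":{"type":"array","items":{"type":"object","properties":{"dx":{"type":"number"},"dy":{"type":"number"},"dz":{"type":"number"},"roll":{"type":"number"},"claw":{"type":"number"}}}},"grip_force":{"type":"number"}},"required":["increments"]}

```bash
mkdir -p pics; python3 - <<'E'
from workcell import *
import cv2
for n in("side","top"):
    c=read_camera(n); cv2.imwrite(f"pics/{n}0.png",c["image"]); print(n,{k:(v if not hasattr(v,'round') else v.round(3).tolist()) for k,v in c.items() if k!='image'})
print(get_state())
E
```

```text
side {'fx': 444.9219180890021, 'fy': 444.9219180890021, 'cx': 324.2917141704247, 'cy': 239.44286132400433, 'world_to_cam': [[-1.0, 0.027, -0.003, 0.567], [-0.02, -0.647, 0.762, -0.021], [0.018, 0.762, 0.648, -1.068], [0.0, 0.0, 0.0, 1.0]]}
top {'fx': 534.3883603763559, 'fy': 534.3883603763559, 'cx': 320.07700032658073, 'cy': 228.55920985179674, 'world_to_cam': [[-0.008, -1.0, -0.009, -0.001], [0.985, -0.01, 0.173, -0.553], [-0.173, -0.008, 0.985, -1.09], [0.0, 0.0, 0.0, 1.0]]}
{'clock': 0.1, 'joint_pos': array([ 9.65384694e-01,  3.13913948e-01,  4.50748644e-02,  1.30360166e+00,
       -1.46820248e-05,  1.43119722e+00]), 'qvel': array([ 0.00017388, -0.00200601,  0.00162761,  0.00093341, -0.0003326 ,
        0.00057544]), 'tau': array([ 3.30869669e-03, -4.81724739e+01,  2.99244297e+01,  1.27232244e-02,
       -6.12024223e-05,  1.29814751e-05]), 'tcp_pos': array([0.25800547, 0.51334547, 0.23049726]), 'orientation': array([-2.92404530e-04,  2.30806204e-01,  9.72999394e-01, -7.68489874e-04]), 'wrist_force': array([-0.54900694,  0.34121401,  0.15919242]), 'ft_torque': array([0.04651199, 0.01345821, 0.00770993]), 'grip_force': 0.0, 'finger_gap': 0.0854112333366818}
```

View pics/top0.png

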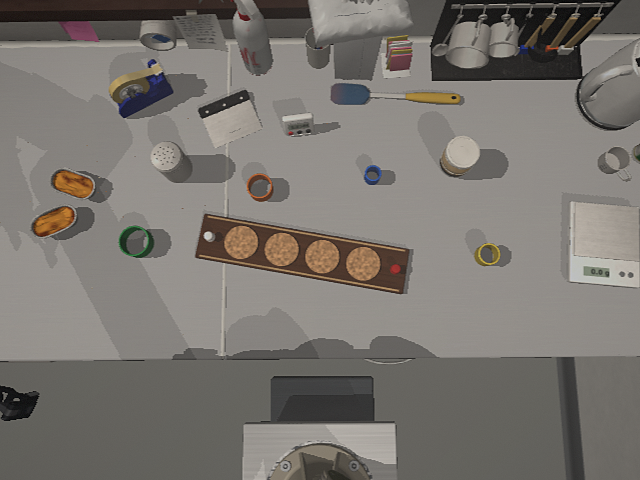

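View pics/side0.png

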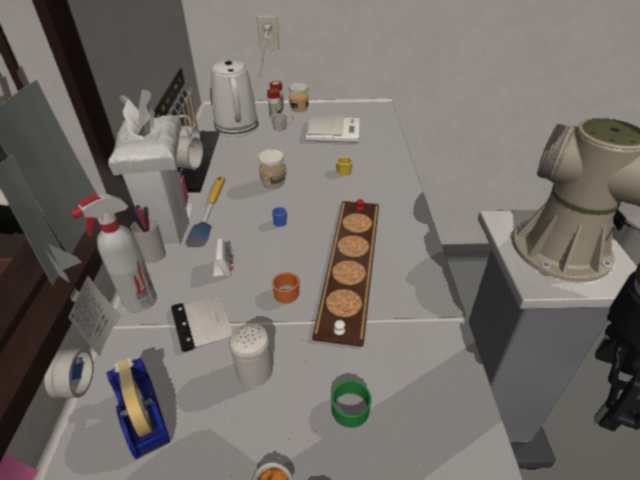

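The top view shows green at (136,241), orange (260,187), blue (372,175) and yellow (487,254). The pads run from (241,242) to (363,264), with the white knob at the left end (209,237) and the red at the right (396,268). The side view shows the same layout with nothing hidden.

```bash
cat > h.py <<'E'
import numpy as np,cv2
from scipy.optimize import least_squares
HSV={'blue':((108,120,50),(125,255,255)),'yellow':((22,120,60),(33,255,255)),'orange':((4,150,60),(14,255,255)),'green':((60,120,30),(85,255,255))}
D=dict(blue=.036,yellow=.046,orange=.056,green=.066)
def proj(c,P):
    P=np.atleast_2d(P); q=P@c['world_to_cam'][:3,:3].T+c['world_to_cam'][:3,3]
    return np.c_[c['cx']+c['fx']*q[:,0]/-q[:,2], c['cy']-c['fy']*q[:,1]/-q[:,2]]
def blob(c,col,near,r=40,lohi=None):
    m=cv2.inRange(cv2.cvtColor(c['image'],cv2.COLOR_BGR2HSV),*(lohi or HSV[col]))
    w=np.zeros_like(m); cv2.circle(w,tuple(int(v) for v in near),r,255,-1); m&=w
    m=cv2.morphologyEx(m,cv2.MORPH_CLOSE,np.ones((3,3)))
    cs,_=cv2.findContours(m,cv2.RETR_EXTERNAL,cv2.CHAIN_APPROX_NONE)
    return cv2.convexHull(max(cs,key=lambda k:cv2.contourArea(cv2.convexHull(k)))).reshape(-1,2).astype(float)
A=np.radians(np.arange(0,360,15)); N=np.c_[np.cos(A),np.sin(A)]
def sup(p): return (p@N.T).max(0)      # support function of the hull
T=np.linspace(0,2*np.pi,120)
def cyl(p,d,h):
    k=np.c_[d/2*np.cos(T),d/2*np.sin(T)]
    return np.vstack([np.c_[p[0]+k[:,0],p[1]+k[:,1],0*T+p[2]+z] for z in((0,h) if h else (0,))])
def fit(obs,d,h,x0,fixz=None):
    g=lambda p:[*p[:2],fixz if fixz is not None else p[2]]
    f=lambda p:np.concatenate([sup(proj(c,cyl(g(p),d,h)))-sup(u) for c,u in obs])
    s=least_squares(f,x0,loss='soft_l1'); return np.array(g(s.x)),np.sqrt(np.mean(f(s.x)**2))
E
python3 - <<'E'
from h import *; from workcell import *
t,s=read_camera('top'),read_camera('side')
near=dict(blue=((372,175),(280,216)),yellow=((487,254),(344,166)),orange=((260,187),(286,288)),green=((136,241),(351,403)))
for k,(a,b) in near.items():
    p0=[.6,0,0]; o=[(t,blob(t,k,a,25)),(s,blob(s,k,b,35))]
    print(k,*[(x[0].round(4).tolist(),round(x[1],2)) for x in (fit(o,D[k],.038,p0),fit(o[:1],D[k],.038,p0,0),fit(o[1:],D[k],.038,p0,0))])
L=((5,50,90),(22,190,255))
for a,b in zip([(241,242),(281,249),(322,256),(363,264)],[(344,304),(349,272),(353,246),(357,223)]):
    o=[(t,blob(t,0,a,21,L)),(s,blob(s,0,b,22,L))]
    print('pad',*[(x[0].round(4).tolist(),round(x[1],2)) for x in (fit(o,.074,0,[.4,0,0]),fit(o[:1],.074,0,[.4,0,0],.016),fit(o[1:],.074,0,[.4,0,0],.016))])
E
```

```text
blue ([0.6799, -0.1231, -0.0028], np.float64(1.35)) ([0.679, -0.1226, 0.0], np.float64(0.81)) ([0.6799, -0.1225, 0.0], np.float64(1.73))
yellow ([0.4984, -0.3664, -0.0017], np.float64(0.88)) ([0.4981, -0.3657, 0.0], np.float64(0.65)) ([0.4989, -0.3655, 0.0], np.float64(1.06))
orange ([0.653, 0.1268, -0.0011], np.float64(1.24)) ([0.6529, 0.1272, 0.0], np.float64(1.08)) ([0.653, 0.1261, 0.0], np.float64(1.35))
green ([0.5342, 0.3959, -0.0009], np.float64(2.12)) ([0.5342, 0.3979, 0.0], np.float64(2.32)) ([0.5344, 0.3951, 0.0], np.float64(1.49))
pad ([0.5315, 0.1689, 0.0136], np.float64(3.19)) ([0.5318, 0.168, 0.016], np.float64(2.59)) ([0.5276, 0.1765, 0.016], np.float64(3.68))
pad ([0.5123, 0.0783, 0.0354], np.float64(5.19)) ([0.5145, 0.0796, 0.016], np.float64(2.52)) ([0.5114, 0.0837, 0.016], np.float64(6.66))
pad ([0.4968, -0.0092, 0.0409], np.float64(7.89)) ([0.4993, -0.0093, 0.016], np.float64(2.51)) ([0.5025, 0.027, 0.016], np.float64(10.68))
pad ([0.4778, -0.0959, 0.0333], np.float64(7.66)) ([0.4798, -0.0974, 0.016], np.float64(2.52)) ([0.4871, -0.0514, 0.016], np.float64(10.77))
```

```bash
python3 - <<'E'
from h import *; from workcell import *
t,s=read_camera('top'),read_camera('side')
for c,q in((t,(281,249)),(s,(344,304)),(t,(260,256)),(s,(350,258))): print(cv2.cvtColor(c['image'],cv2.COLOR_BGR2HSV)[q[1],q[0]-24:q[0]+24:4].tolist())
L=((5,40,125),(25,200,255)); allp=[]
R=[]
for a,b,ry in zip([(241,242),(281,249),(322,256),(363,264)],[(344,304),(349,272),(353,246),(357,223)],(18,16,14,13)):
    o=[(t,blob(t,0,a,21,L)),(s,blob(s,0,b,20,L))]
    print([np.r_[u.min(0),u.max(0)].tolist() for _,u in o])
    print('pad',*[(x[0].round(4).tolist(),round(x[1],2)) for x in (fit(o,.074,0,[.4,0,0]),fit(o[:1],.074,0,[.4,0,0],.016),fit(o[1:],.074,0,[.4,0,0],.016))])
cv2.imwrite('pics/crop.png',np.hstack([cv2.resize(t['image'][200:300,185:425],None,fx=1.6,fy=1.6*1,interpolation=0),cv2.resize(s['image'][190:350,305:395],(216,160),interpolation=0)])if 0 else cv2.resize(s['image'][190:350,290:410],None,fx=3.5,fy=3.5))
E
```

```text
[[6, 74, 52], [11, 115, 80], [14, 120, 177], [14, 112, 137], [14, 119, 156], [14, 119, 171], [15, 117, 164], [14, 115, 177], [14, 118, 164], [14, 118, 158], [14, 118, 162], [10, 103, 77]]
[[13, 97, 95], [12, 138, 72], [14, 126, 154], [14, 125, 171], [14, 128, 164], [14, 128, 158], [14, 127, 165], [14, 127, 156], [14, 126, 176], [14, 126, 160], [14, 127, 163], [15, 119, 118]]
[[14, 121, 186], [15, 117, 151], [14, 117, 164], [15, 113, 136], [10, 103, 77], [11, 113, 79], [11, 111, 78], [9, 106, 70], [14, 120, 185], [14, 114, 134], [14, 120, 180], [14, 117, 194]]
[[13, 17, 135], [13, 92, 103], [11, 108, 73], [10, 114, 74], [10, 116, 77], [10, 112, 75], [10, 116, 75], [11, 117, 76], [10, 121, 74], [10, 118, 69], [10, 120, 72], [16, 115, 135]]
[[224.0, 221.0, 257.0, 263.0], [326.0, 289.0, 361.0, 316.0]]
pad ([0.5319, 0.1681, 0.0138], np.float64(1.79)) ([0.5315, 0.1678, 0.016], np.float64(2.47)) ([0.5321, 0.1701, 0.016], np.float64(0.43))
[[265.0, 228.0, 298.0, 270.0], [330.0, 261.0, 369.0, 284.0]]
pad ([0.5145, 0.0798, 0.0143], np.float64(2.28)) ([0.5152, 0.0793, 0.016], np.float64(2.45)) ([0.5138, 0.0823, 0.016], np.float64(2.04))
[[305.0, 236.0, 338.0, 277.0], [334.0, 234.0, 372.0, 256.0]]
pad ([0.4993, -0.0091, 0.0157], np.float64(3.32)) ([0.4993, -0.0094, 0.016], np.float64(2.29)) ([0.4982, -0.0065, 0.016], np.float64(4.08))
[[346.0, 243.0, 379.0, 284.0], [338.0, 210.0, 375.0, 235.0]]
pad ([0.4791, -0.0971, 0.02], np.float64(4.35)) ([0.4794, -0.0976, 0.016], np.float64(2.29)) ([0.4794, -0.0871, 0.016], np.float64(5.66))
```

```bash
python3 - <<'E'
from h import *; from workcell import *
t,s=read_camera('top'),read_camera('side')
def pad(c,a,r):
    m=cv2.inRange(cv2.cvtColor(c['image'],cv2.COLOR_BGR2HSV),(5,40,115),(25,200,255))
    m=cv2.morphologyEx(m,cv2.MORPH_CLOSE,np.ones((3,3)))
    m=cv2.morphologyEx(m,cv2.MORPH_OPEN,cv2.getStructuringElement(2,(9,9)))
    n,l,st,cen=cv2.connectedComponentsWithStats(m)
    i=np.argmin(((cen[1:]-a)**2).sum(1))+1
    return np.argwhere(l==i)[:,::-1].astype(float)
P=[];
for a,b in zip([(241,242),(281,249),(322,256),(363,264)],[(344,304),(349,272),(353,246),(357,223)]):
    o=[(t,pad(t,a,0)),(s,pad(s,b,0))]
    F=(fit(o,.074,0,[.4,0,0]),fit(o[:1],.074,0,[.4,0,0],.016),fit(o[1:],.074,0,[.4,0,0],.016))
    print(*[(x[0].round(4).tolist(),round(x[1],2)) for x in F]); P.append(fit(o,.074,0,[.4,0,0],.016)[0][:2])
P=np.array(P); c=P.mean(0); d=P[0]-P[3]; u=d/np.linalg.norm(d)
print(np.linalg.norm(d),np.degrees(np.arctan2(*u[::-1]))); 
for k in(1.5,.5,-.5,-1.5): print((c+u*.09*k).round(4))
E
```

```text
([0.532, 0.1681, 0.0139], np.float64(0.43)) ([0.531, 0.1679, 0.016], np.float64(0.44)) ([0.5328, 0.1697, 0.016], np.float64(0.3))
([0.5155, 0.0793, 0.0137], np.float64(0.41)) ([0.5147, 0.0792, 0.016], np.float64(0.46)) ([0.5161, 0.0813, 0.016], np.float64(0.33))
([0.4991, -0.0091, 0.0138], np.float64(0.44)) ([0.4981, -0.009, 0.016], np.float64(0.48)) ([0.5, -0.007, 0.016], np.float64(0.29))
([0.4828, -0.0978, 0.0139], np.float64(0.64)) ([0.4824, -0.0976, 0.016], np.float64(0.85)) ([0.4832, -0.0951, 0.016], np.float64(0.29))
0.2703504998320669 79.49308159700341
[0.5319 0.1685]
[0.5155 0.08  ]
[ 0.4991 -0.0085]
[ 0.4827 -0.097 ]
```

The pads are clean in both views, with a fitted spacing of 0.2704 m and heights around 14–16 mm. I'll keep the fingers' closing line across the row (−10.5°) throughout and start with blue.

Emit:
send_rows([
  {"dx":8,"dy":-12,"dz":0,"roll":-6,"claw":1},
  {"dx":8,"dy":-12,"dz":0,"roll":-6,"claw":1},
  {"dx":8,"dy":-12,"dz":0,"roll":-6,"claw":1},
  {"dx":8,"dy":-12,"dz":0,"roll":-6,"claw":1},
  {"dx":8,"dy":-12,"dz":0,"roll":-6,"claw":1},
], grip_force=30)

```text
clock: 1.02
tcp_pos: [0.4326, 0.2521, 0.2316]
orientation: [0.0, 0.608, 0.794, 0.0]
wrist_force: [0.4, 0.4, -0.7]
finger_gap: 0.0853
grip_force: 0.0
```

Emit:
send_rows([
  {"dx":8.8,"dy":-13.4,"dz":-3,"roll":-3.22,"claw":1},
  {"dx":8.8,"dy":-13.4,"dz":-3,"roll":-3.22,"claw":1},
  {"dx":8.8,"dy":-13.4,"dz":-3,"roll":-3.22,"claw":1},
  {"dx":8.8,"dy":-13.4,"dz":-3,"roll":-3.22,"claw":1},
  {"dx":8.8,"dy":-13.4,"dz":-3,"roll":-3.22,"claw":1},
])

```text
clock: 1.65
tcp_pos: [0.6013, -0.0049, 0.1737]
orientation: [0.0, 0.769, 0.64, 0.0]
wrist_force: [0.7, 1.1, -0.2]
finger_gap: 0.0851
grip_force: 0.0
```

Emit:
send_rows([
  {"dx":2.9,"dy":-4.6,"dz":-2,"roll":0,"claw":1},
  {"dx":2.9,"dy":-4.6,"dz":-2,"roll":0,"claw":1},
  {"dx":2.9,"dy":-4.6,"dz":-2,"roll":0,"claw":1},
  {"dx":2.9,"dy":-4.6,"dz":-2,"roll":0,"claw":1},
  {"dx":2.9,"dy":-4.6,"dz":-2,"roll":0,"claw":1},
])

```text
clock: 2.28
tcp_pos: [0.6723, -0.1165, 0.1247]
orientation: [-0.0, 0.768, 0.64, 0.0]
wrist_force: [0.1, 0.8, 0.2]
finger_gap: 0.0856
grip_force: 0.0
```

```bash
python3 - <<'E'
from h import *; from workcell import *
c=read_camera('wrist'); cv2.imwrite('pics/w1.png',c['image']); s=get_state(); print(s['tcp_pos'],s['orientation'])
print(proj(c,[[.679,-.1228,0],[.679,-.1228,.038],s['tcp_pos']]), c['world_to_cam'].round(3))
E
```

```text
[ 0.67244769 -0.1162734   0.12500784] [1.91348100e-04 7.67980644e-01 6.40472940e-01 3.28347827e-04]
[[331.9484165  228.54159047]
 [333.54525201 245.60269184]
 [321.67832147 302.46651874]] [[ 0.984 -0.18  -0.001 -0.682]
 [ 0.172  0.939 -0.297  0.002]
 [ 0.054  0.292  0.955 -0.28 ]
 [ 0.     0.     0.     1.   ]]
```

View pics/w1.png

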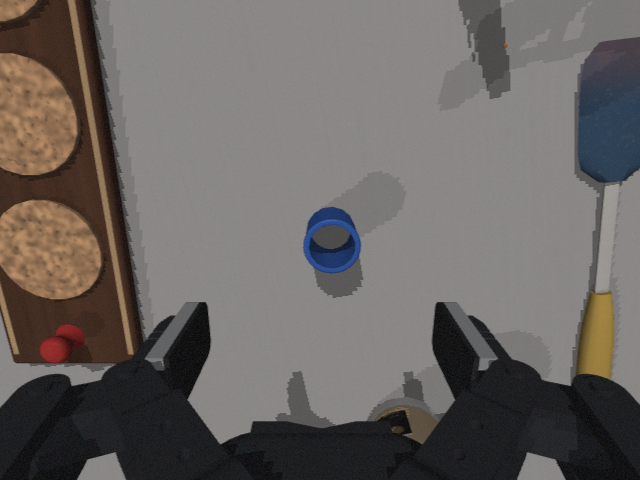

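The wrist view shows the blue rim centred at about (332,246), close to the predicted (333.5,245.6). The red knob is at (60,345), and the open fingers straddle the line at columns 200 and 440. I'll refine blue's position here and then descend.

```bash
cat >> h.py <<'E'
def wfit(col,p):
    from workcell import read_camera,get_state
    c=read_camera('wrist'); s=get_state(); n=proj(c,[*p,.02])[0]
    b,e=fit([(c,blob(c,col,n,130))],D[col],.038,[*p,0],0)
    d=b[:2]-s['tcp_pos'][:2]; q=s['orientation']
    print(col,b.round(4),round(e,2),'tcp',s['tcp_pos'].round(4),'units to go',(d/.025).round(2),'z',s['tcp_pos'][2]/.025,'close deg',np.degrees(2*np.arctan2(q[2],q[1]))-90)
E
python3 -c "
from h import *
wfit('blue',[.679,-.1228])"
```

```text
blue [ 0.6777 -0.1237  0.    ] 0.99 tcp [ 0.6726 -0.1163  0.1252] units to go [ 0.2 -0.3] z 5.007870519548925 close deg -10.329264334853747
```

Emit:
send_rows([
  {"dx":0.2,"dy":-0.3,"dz":0,"roll":0,"claw":1},
  {"dx":0.2,"dy":-0.3,"dz":-2.4,"roll":0,"claw":1},
  {"dx":0.2,"dy":-0.3,"dz":-4.2,"roll":0,"claw":1},
  {"dx":0.2,"dy":-0.3,"dz":-4.2,"roll":0,"claw":0.2},
  {"dx":0.2,"dy":-0.3,"dz":-4.2,"roll":0,"claw":0.2},
])

```text
clock: 3.0
tcp_pos: [0.679, -0.1257, 0.0209]
orientation: [0.001, 0.768, 0.64, 0.001]
wrist_force: [-0.1, -0.3, 0.5]
finger_gap: 0.0524
grip_force: 0.0
```

Emit:
send_rows([
  {"dx":0,"dy":0,"dz":0,"roll":0,"claw":-0.5},
  {"dx":0,"dy":0,"dz":0,"roll":0,"claw":-0.5},
  {"dx":0,"dy":0,"dz":0,"roll":0,"claw":-0.5},
  {"dx":0,"dy":0,"dz":0,"roll":0,"claw":-0.5},
  {"dx":0,"dy":0,"dz":0,"roll":0,"claw":-0.5},
])

```text
clock: 3.62
tcp_pos: [0.68, -0.1261, 0.0222]
orientation: [0.002, 0.769, 0.64, 0.002]
wrist_force: [-0.0, 0.8, 6.2]
finger_gap: 0.0346
grip_force: 29.7
```

```bash
python3 - <<'E'
from h import *; from workcell import *
a=read_camera('wrist')['image'];s=read_camera('side')
cv2.imwrite('pics/w2.png',np.hstack([a[100:400,120:520],cv2.resize(s['image'][170:250,230:330],(400,300))])); print(get_state())
E
```

```text
{'clock': 3.725, 'joint_pos': array([-2.99354830e-01,  6.50177807e-01,  5.64915699e-02,  9.71371402e-01,
        1.68276794e-04,  1.45375123e+00]), 'qvel': array([ 0.00148278, -0.00038238, -0.00115465, -0.00175864,  0.00216598,
       -0.00064979]), 'tau': array([-1.63322752e-01, -5.82390761e+01,  2.47662091e+01, -1.80390221e-01,
       -8.86864797e-02, -1.52958836e-02]), 'tcp_pos': array([ 0.67998047, -0.12608572,  0.02222426]), 'orientation': array([0.00235858, 0.76853474, 0.63980162, 0.00163624]), 'wrist_force': array([-0.03264565,  0.41677458,  6.56964789]), 'ft_torque': array([ 0.10237324,  0.02021717, -0.06040522]), 'grip_force': 29.70124863088131, 'finger_gap': 0.034788628071584185}
```

View pics/w2.png

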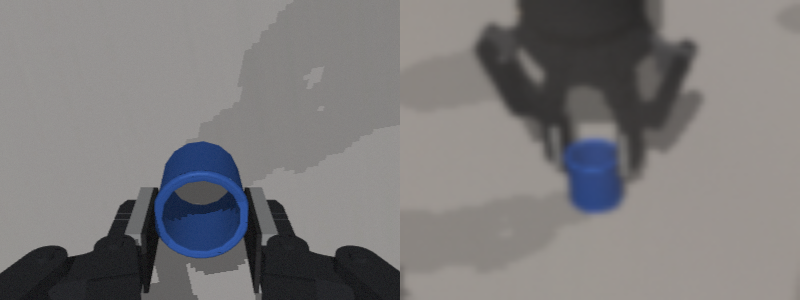

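Blue is held across its upper half at a 34.8 mm gap and 30 N, still standing upright. I'll lift it and carry it over the pad by the red knob.

Emit:
send_rows([
  {"dx":0,"dy":0,"dz":1,"roll":0,"claw":-0.5},
  {"dx":0,"dy":0,"dz":2.5,"roll":0,"claw":-0.5},
  {"dx":-1.8,"dy":0.3,"dz":3,"roll":0,"claw":-0.5},
  {"dx":-3.6,"dy":0.6,"dz":3,"roll":0,"claw":-0.5},
  {"dx":-5.2,"dy":0.9,"dz":3,"roll":0,"claw":-0.5},
])

```text
clock: 4.35
tcp_pos: [0.547, -0.103, 0.0954]
orientation: [0.001, 0.769, 0.64, 0.001]
wrist_force: [-0.5, -0.5, 0.2]
finger_gap: 0.0346
grip_force: 30.1
```

Emit:
send_rows([
  {"dx":-1.5,"dy":0.15,"dz":0,"roll":0,"claw":-0.5},
  {"dx":-2.7,"dy":0.2,"dz":0,"roll":0,"claw":-0.5},
  {"dx":-2.7,"dy":0.2,"dz":0,"roll":0,"claw":-0.5},
  {"dx":-2.7,"dy":0.2,"dz":0,"roll":0,"claw":-0.5},
  {"dx":-2.7,"dy":0.2,"dz":0,"roll":0,"claw":-0.5},
])

```text
clock: 4.97
tcp_pos: [0.4816, -0.0984, 0.0944]
orientation: [0.001, 0.769, 0.64, 0.0]
wrist_force: [0.5, -0.2, -0.6]
finger_gap: 0.0346
grip_force: 30.1
```

```bash
cat >> h.py <<'E'
def hold(col,h,pad,view=None):
    """cutter in hand (side+top+wrist), base expected at tcp_z-h; error to the pad centre"""
    from workcell import read_camera,get_state
    s=get_state(); p=s['tcp_pos']; g=[p[0],p[1],p[2]-h]; o={}
    for n in('top','side','wrist'):
        c=read_camera(n)
        if n==view: cv2.imwrite(f'pics/{col}_{n}.png',c['image'])
        try: o[n]=(c,blob(c,col,proj(c,[g[0],g[1],g[2]+.02])[0],130 if n=='wrist' else 30))
        except ValueError: continue
        f=fit([o[n]],D[col],.038,g,g[2]); print(n,f[0].round(4),round(f[1],2))
    print('tcp',p.round(4),'tcp to pad, units',((np.array(pad)-p[:2])/.025).round(2),'z',(p[2]/.025).round(2),'gap',s['finger_gap'],'F',s['wrist_force'].round(1))
PAD=dict(blue=(.4827,-.097),yellow=(.4991,-.0085),orange=(.5155,.080),green=(.5319,.1685))
E
python3 -c "
from h import *
hold('blue',.022,PAD['blue'],'wrist')"
```

```text
side [ 0.4834 -0.0933  0.0724] 0.76
wrist [ 0.4813 -0.0959  0.0724] 1.64
tcp [ 0.4816 -0.0984  0.0944] tcp to pad, units [0.04 0.06] z 3.77 gap 0.034635768402190036 F [ 0.5 -0.2 -0.6]
```

View pics/blue_wrist.png

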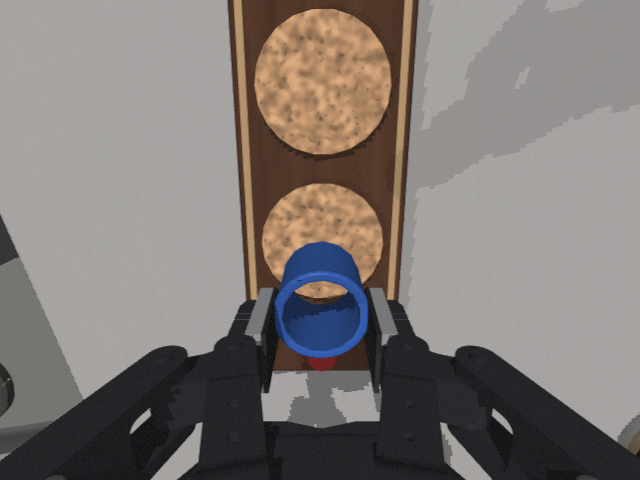

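The cutter hangs upright with its rim at (321,313), roughly 2 mm off in y. I'll correct that, lower it and release.

Emit:
send_rows([
  {"dx":0.03,"dy":-0.06,"dz":-1.2,"roll":0,"claw":-0.5},
  {"dx":0.03,"dy":-0.06,"dz":-2.0,"roll":0,"claw":-0.5},
  {"dx":0.03,"dy":-0.06,"dz":-2.24,"roll":0,"claw":-0.5},
  {"dx":0.03,"dy":-0.06,"dz":-2.24,"roll":0,"claw":-0.5},
  {"dx":0.03,"dy":-0.06,"dz":-2.24,"roll":0,"claw":-0.5},
])

```text
clock: 5.75
tcp_pos: [0.4815, -0.0996, 0.0383]
orientation: [0.0, 0.769, 0.64, 0.0]
wrist_force: [-0.6, 0.2, 2.7]
finger_gap: 0.0344
grip_force: 30.3
```

Emit:
send_rows([
  {"dx":0,"dy":0,"dz":0,"roll":0,"claw":0.4},
  {"dx":0,"dy":0,"dz":0,"roll":0,"claw":0.4},
  {"dx":0,"dy":0,"dz":0,"roll":0,"claw":0.4},
  {"dx":0,"dy":0,"dz":0,"roll":0,"claw":0.4},
  {"dx":0,"dy":0,"dz":1.5,"roll":0,"claw":0.4},
])

```text
clock: 6.38
tcp_pos: [0.4785, -0.0986, 0.0733]
orientation: [-0.003, 0.769, 0.64, -0.001]
wrist_force: [1.0, -0.2, 0.1]
finger_gap: 0.0603
grip_force: 0.0
```

Emit:
send_rows([
  {"dx":0,"dy":0,"dz":2,"roll":0,"claw":1},
  {"dx":0,"dy":-2.4,"dz":2,"roll":0,"claw":1},
  {"dx":0,"dy":-4.8,"dz":2,"roll":0,"claw":1},
  {"dx":0,"dy":-7.2,"dz":2,"roll":0,"claw":1},
  {"dx":0,"dy":-9.5,"dz":2,"roll":0,"claw":1},
])

```text
clock: 7.0
tcp_pos: [0.4808, -0.339, 0.1254]
orientation: [0.0, 0.769, 0.64, 0.0]
wrist_force: [0.2, -0.4, -0.2]
finger_gap: 0.0852
grip_force: 0.0
```

```bash
cat >> h.py <<'E'
def placed(col):
    from workcell import read_camera
    for n in('top','side'):
        c=read_camera(n); o=blob(c,col,proj(c,[*PAD[col],.035])[0],28)
        f=fit([(c,o)],D[col],.038,[*PAD[col],.016],.016); print('placed',col,n,f[0].round(4),'err',((f[0][:2]-PAD[col])*1e3).round(1),round(f[1],2))
E
python3 -c "
from h import *
placed('blue'); wfit('yellow',[.498,-.366])"
```

```text
placed blue top [ 0.4824 -0.0967  0.016 ] err [-0.3  0.3] 0.78
placed blue side [ 0.4823 -0.0984  0.016 ] err [-0.4 -1.4] 1.2
yellow [ 0.4976 -0.3661  0.    ] 1.02 tcp [ 0.4806 -0.34    0.1249] units to go [ 0.68 -1.05] z 4.995295210131065 close deg -10.690394332073836
```

Emit:
send_rows([
  {"dx":0.68,"dy":-1.05,"dz":0,"roll":0,"claw":1},
  {"dx":0.68,"dy":-1.05,"dz":-0.8,"roll":0,"claw":1},
  {"dx":0.68,"dy":-1.05,"dz":-2.8,"roll":0,"claw":1},
  {"dx":0.68,"dy":-1.05,"dz":-4.4,"roll":0,"claw":1},
  {"dx":0.68,"dy":-1.05,"dz":-4.4,"roll":0,"claw":0.5},
])

```text
clock: 7.78
tcp_pos: [0.4955, -0.3595, 0.012]
orientation: [-0.004, 0.768, 0.64, -0.0]
wrist_force: [-0.8, 0.3, 0.5]
finger_gap: 0.0698
grip_force: 0.0
```

Emit:
send_rows([
  {"dx":0,"dy":0,"dz":0,"roll":0,"claw":-0.3},
  {"dx":0,"dy":0,"dz":0,"roll":0,"claw":-0.3},
  {"dx":0,"dy":0,"dz":0,"roll":0,"claw":-0.3},
  {"dx":0,"dy":0,"dz":0,"roll":0,"claw":-0.3},
  {"dx":0,"dy":0,"dz":0,"roll":0,"claw":-0.3},
])

```text
clock: 8.4
tcp_pos: [0.4993, -0.3643, 0.0176]
orientation: [0.002, 0.769, 0.64, 0.001]
wrist_force: [0.1, 1.2, 7.2]
finger_gap: 0.0439
grip_force: 31.2
```

Emit:
send_rows([
  {"dx":0,"dy":0,"dz":1,"roll":0,"claw":-0.3},
  {"dx":0,"dy":0,"dz":2.8,"roll":0,"claw":-0.3},
  {"dx":0,"dy":2,"dz":4,"roll":0,"claw":-0.3},
  {"dx":0,"dy":4,"dz":4,"roll":0,"claw":-0.3},
  {"dx":0,"dy":6,"dz":4,"roll":0,"claw":-0.3},
])

```text
clock: 9.02
tcp_pos: [0.4984, -0.2124, 0.1167]
orientation: [0.001, 0.769, 0.639, 0.001]
wrist_force: [0.9, 1.0, -0.6]
finger_gap: 0.0438
grip_force: 30.8
```

Emit:
send_rows([
  {"dx":0,"dy":2,"dz":0,"roll":0,"claw":-0.3},
  {"dx":0,"dy":4,"dz":0,"roll":0,"claw":-0.3},
  {"dx":0,"dy":6,"dz":0,"roll":0,"claw":-0.3},
  {"dx":0,"dy":7.5,"dz":0,"roll":0,"claw":-0.3},
  {"dx":0,"dy":8.1,"dz":0,"roll":0,"claw":-0.3},
])

```text
clock: 9.65
tcp_pos: [0.4979, -0.009, 0.116]
orientation: [0.0, 0.768, 0.641, 0.0]
wrist_force: [0.6, -0.3, -0.4]
finger_gap: 0.0434
grip_force: 30.8
```

Emit:
send_rows([
  {"dx":0,"dy":0,"dz":0,"roll":0,"claw":-0.3},
  {"dx":0,"dy":0,"dz":0,"roll":0,"claw":-0.3},
  {"dx":0,"dy":0,"dz":0,"roll":0,"claw":-0.3},
  {"dx":0,"dy":0,"dz":0,"roll":0,"claw":-0.3},
  {"dx":0,"dy":0,"dz":0,"roll":0,"claw":-0.3},
])

```text
clock: 10.28
tcp_pos: [0.498, -0.0112, 0.1152]
orientation: [-0.0, 0.769, 0.639, -0.0]
wrist_force: [0.3, 0.7, -0.5]
finger_gap: 0.0437
grip_force: 30.8
```

```bash
python3 -c "
from h import *
hold('yellow',.0176,PAD['yellow'])"
```

```text
side [ 0.4992 -0.0127  0.0976] 0.78
wrist [ 0.4972 -0.0137  0.0976] 1.43
tcp [ 0.498  -0.0112  0.1152] tcp to pad, units [0.04 0.11] z 4.61 gap 0.043680484920026054 F [ 0.3  0.7 -0.5]
```

Emit:
send_rows([
  {"dx":0.04,"dy":0.21,"dz":-1,"roll":0,"claw":-0.3},
  {"dx":0.04,"dy":0.21,"dz":-2.4,"roll":0,"claw":-0.3},
  {"dx":0.04,"dy":0.21,"dz":-3.1,"roll":0,"claw":-0.3},
  {"dx":0.04,"dy":0.21,"dz":-3.26,"roll":0,"claw":-0.3},
  {"dx":0.04,"dy":0.21,"dz":-3.26,"roll":0,"claw":-0.3},
])

```text
clock: 11.05
tcp_pos: [0.4989, -0.0054, 0.0342]
orientation: [-0.0, 0.769, 0.64, -0.0]
wrist_force: [-0.6, -0.5, -0.2]
finger_gap: 0.0436
grip_force: 30.8
```

Emit:
send_rows([
  {"dx":0,"dy":0,"dz":0,"roll":0,"claw":0.6},
  {"dx":0,"dy":0,"dz":0,"roll":0,"claw":0.6},
  {"dx":0,"dy":0,"dz":0,"roll":0,"claw":0.6},
  {"dx":0,"dy":0,"dz":0,"roll":0,"claw":0.6},
  {"dx":0,"dy":0,"dz":1.5,"roll":0,"claw":0.6},
])

```text
clock: 11.68
tcp_pos: [0.4964, -0.0051, 0.0693]
orientation: [-0.002, 0.769, 0.64, -0.002]
wrist_force: [0.4, -0.6, 0.3]
finger_gap: 0.068
grip_force: 0.0
```

Emit:
send_rows([
  {"dx":0,"dy":0,"dz":2,"roll":0,"claw":1},
  {"dx":1.5,"dy":1.5,"dz":2,"roll":0,"claw":1},
  {"dx":3,"dy":3,"dz":2,"roll":0,"claw":1},
  {"dx":4.5,"dy":4.5,"dz":2,"roll":0,"claw":1},
  {"dx":6,"dy":5,"dz":2,"roll":0,"claw":1},
])

```text
clock: 12.3
tcp_pos: [0.6498, 0.122, 0.1212]
orientation: [-0.0, 0.768, 0.641, 0.0]
wrist_force: [0.5, -0.7, -0.5]
finger_gap: 0.0853
grip_force: 0.0
```

```bash
python3 -c "
from h import *
placed('yellow'); placed('blue'); wfit('orange',[.653,.127])"
```

```text
placed yellow top [ 0.4997 -0.0066  0.016 ] err [0.6 1.9] 0.47
placed yellow side [ 0.5003 -0.0077  0.016 ] err [1.2 0.8] 0.97
placed blue top [ 0.4824 -0.0968  0.016 ] err [-0.3  0.2] 0.75
placed blue side [ 0.4823 -0.0981  0.016 ] err [-0.4 -1.1] 1.18
orange [0.6516 0.1253 0.    ] 1.14 tcp [0.6481 0.1193 0.1207] units to go [0.14 0.24] z 4.827634674950221 close deg -10.447252085725282
```

Emit:
send_rows([
  {"dx":0.15,"dy":0.25,"dz":0,"roll":0,"claw":1},
  {"dx":0.15,"dy":0.25,"dz":-0.8,"roll":0,"claw":1},
  {"dx":0.15,"dy":0.25,"dz":-2.8,"roll":0,"claw":1},
  {"dx":0.15,"dy":0.25,"dz":-4.4,"roll":0,"claw":1},
  {"dx":0.15,"dy":0.25,"dz":-4.4,"roll":0,"claw":0.6},
])

```text
clock: 13.18
tcp_pos: [0.649, 0.1253, 0.0082]
orientation: [-0.002, 0.769, 0.64, -0.003]
wrist_force: [0.1, -0.3, -0.4]
finger_gap: 0.0696
grip_force: 0.0
```

Emit:
send_rows([
  {"dx":0,"dy":0,"dz":0,"roll":0,"claw":-0.1},
  {"dx":0,"dy":0,"dz":0,"roll":0,"claw":-0.1},
  {"dx":0,"dy":0,"dz":0,"roll":0,"claw":-0.1},
  {"dx":0,"dy":0,"dz":0,"roll":0,"claw":-0.1},
  {"dx":0,"dy":0,"dz":0,"roll":0,"claw":-0.1},
])

```text
clock: 13.8
tcp_pos: [0.6537, 0.1259, 0.0127]
orientation: [0.001, 0.769, 0.64, 0.001]
wrist_force: [-1.0, -0.6, 6.8]
finger_gap: 0.0548
grip_force: 32.2
```

Emit:
send_rows([
  {"dx":0,"dy":0,"dz":1,"roll":0,"claw":-0.1},
  {"dx":0,"dy":0,"dz":2.8,"roll":0,"claw":-0.1},
  {"dx":-2,"dy":-0.6,"dz":3.6,"roll":0,"claw":-0.1},
  {"dx":-4,"dy":-1.3,"dz":3.6,"roll":0,"claw":-0.1},
  {"dx":-5.4,"dy":-1.8,"dz":3.6,"roll":0,"claw":-0.1},
])

```text
clock: 14.42
tcp_pos: [0.5154, 0.0803, 0.1015]
orientation: [-0.0, 0.769, 0.64, -0.0]
wrist_force: [-0.1, 0.0, -0.7]
finger_gap: 0.055
grip_force: 32.1
```

Emit:
send_rows([
  {"dx":0,"dy":0,"dz":0,"roll":0,"claw":-0.1},
  {"dx":0,"dy":0,"dz":0,"roll":0,"claw":-0.1},
  {"dx":0,"dy":0,"dz":0,"roll":0,"claw":-0.1},
  {"dx":0,"dy":0,"dz":0,"roll":0,"claw":-0.1},
  {"dx":0,"dy":0,"dz":0,"roll":0,"claw":-0.1},
])

```text
clock: 15.05
tcp_pos: [0.5181, 0.0809, 0.1011]
orientation: [-0.0, 0.768, 0.64, -0.0]
wrist_force: [0.5, -1.1, 0.1]
finger_gap: 0.0553
grip_force: 32.1
```

```bash
python3 -c "
from h import *
hold('orange',.0127,PAD['orange'])"
```

```text
top [0.4966 0.0509 0.0884] 11.19
side [0.5193 0.0822 0.0884] 0.65
wrist [0.5176 0.0804 0.0884] 1.14
tcp [0.5181 0.0809 0.1011] tcp to pad, units [-0.1  -0.04] z 4.04 gap 0.05527517627950808 F [ 0.5 -1.1  0.1]
```

Emit:
send_rows([
  {"dx":-0.1,"dy":0,"dz":-1,"roll":0,"claw":-0.1},
  {"dx":-0.1,"dy":0,"dz":-2.2,"roll":0,"claw":-0.1},
  {"dx":-0.1,"dy":0,"dz":-2.8,"roll":0,"claw":-0.1},
  {"dx":-0.1,"dy":0,"dz":-2.9,"roll":0,"claw":-0.1},
  {"dx":-0.1,"dy":0,"dz":-2.9,"roll":0,"claw":-0.1},
])

```text
clock: 15.82
tcp_pos: [0.5154, 0.0808, 0.0292]
orientation: [0.0, 0.769, 0.64, 0.0]
wrist_force: [0.6, -0.5, -0.2]
finger_gap: 0.0548
grip_force: 32.1
```

Emit:
send_rows([
  {"dx":0,"dy":0,"dz":0,"roll":0,"claw":0.8},
  {"dx":0,"dy":0,"dz":0,"roll":0,"claw":0.8},
  {"dx":0,"dy":0,"dz":0,"roll":0,"claw":0.8},
  {"dx":0,"dy":0,"dz":0,"roll":0,"claw":0.8},
  {"dx":0,"dy":0,"dz":1.5,"roll":0,"claw":0.8},
])

```text
clock: 16.45
tcp_pos: [0.5126, 0.0807, 0.0642]
orientation: [-0.002, 0.769, 0.64, -0.002]
wrist_force: [-0.0, 0.4, 0.7]
finger_gap: 0.0769
grip_force: 0.0
```

Emit:
send_rows([
  {"dx":0,"dy":0,"dz":2.2,"roll":0,"claw":1},
  {"dx":0,"dy":2.3,"dz":2.2,"roll":0,"claw":1},
  {"dx":0,"dy":4.6,"dz":2.2,"roll":0,"claw":1},
  {"dx":0.4,"dy":6.9,"dz":2.2,"roll":0,"claw":1},
  {"dx":0.6,"dy":9,"dz":2.2,"roll":0,"claw":1},
])

```text
clock: 17.08
tcp_pos: [0.5305, 0.3078, 0.1215]
orientation: [0.0, 0.768, 0.64, 0.0]
wrist_force: [0.0, -0.9, 0.2]
finger_gap: 0.0854
grip_force: 0.0
```

Emit:
send_rows([
  {"dx":0.1,"dy":3,"dz":0,"roll":0,"claw":1},
  {"dx":0.1,"dy":3.4,"dz":0,"roll":0,"claw":1},
  {"dx":0.1,"dy":3.4,"dz":0,"roll":0,"claw":1},
  {"dx":0.1,"dy":3.4,"dz":0,"roll":0,"claw":1},
  {"dx":0.1,"dy":3.4,"dz":0,"roll":0,"claw":1},
])

```text
clock: 17.7
tcp_pos: [0.5329, 0.3894, 0.1214]
orientation: [0.0, 0.769, 0.639, -0.0]
wrist_force: [0.2, -0.0, -0.8]
finger_gap: 0.0854
grip_force: 0.0
```

```bash
python3 -c "
from h import *
placed('orange'); wfit('green',[.534,.396])"
```

```text
placed orange top [0.5168 0.0826 0.016 ] err [1.3 2.6] 1.02Traceback (most recent call last):
  File "<string>", line 3, in <module>
    placed('orange'); wfit('green',[.534,.396])
    ~~~~~~^^^^^^^^^^
  File "h.py", line 45, in placed
    c=read_camera(n); o=blob(c,col,proj(c,[*PAD[col],.035])[0],28)
                        ~~~~^^^^^^^^^^^^^^^^^^^^^^^^^^^^^^^^^^^^^^
  File "h.py", line 13, in blob
    return cv2.convexHull(max(cs,key=lambda k:cv2.contourArea(cv2.convexHull(k)))).reshape(-1,2).astype(float)
                          ~~~^^^^^^^^^^^^^^^^^^^^^^^^^^^^^^^^^^^^^^^^^^^^^^^^^^^^
ValueError: max() iterable argument is empty
```

```bash
python3 -c "
from h import *
wfit('green',[.534,.396])"
```

```text
green [0.5327 0.394  0.    ] 1.24 tcp [0.5331 0.3897 0.1216] units to go [-0.01  0.17] z 4.864196355795145 close deg -10.534226620458384
```

Emit:
send_rows([
  {"dx":0,"dy":0.2,"dz":-0.4,"roll":0,"claw":1},
  {"dx":0,"dy":0.2,"dz":-1.5,"roll":0,"claw":1},
  {"dx":0,"dy":0.2,"dz":-3,"roll":0,"claw":1},
  {"dx":0,"dy":0.2,"dz":-4.5,"roll":0,"claw":1},
  {"dx":0,"dy":0.2,"dz":-4.5,"roll":0,"claw":1},
])

```text
clock: 18.48
tcp_pos: [0.5297, 0.3941, 0.0048]
orientation: [-0.001, 0.769, 0.64, -0.004]
wrist_force: [-0.6, 0.5, 0.7]
finger_gap: 0.0858
grip_force: 0.0
```

Emit:
send_rows([
  {"dx":0,"dy":0,"dz":0,"roll":0,"claw":0.15},
  {"dx":0,"dy":0,"dz":0,"roll":0,"claw":0.15},
  {"dx":0,"dy":0,"dz":0,"roll":0,"claw":0.15},
  {"dx":0,"dy":0,"dz":0,"roll":0,"claw":0.15},
  {"dx":0,"dy":0,"dz":0,"roll":0,"claw":0.15},
])

```text
clock: 19.1
tcp_pos: [0.534, 0.3965, 0.0106]
orientation: [0.0, 0.769, 0.64, 0.002]
wrist_force: [-0.4, 0.1, 5.9]
finger_gap: 0.0653
grip_force: 33.8
```

Emit:
send_rows([
  {"dx":0,"dy":0,"dz":1,"roll":0,"claw":0.15},
  {"dx":0,"dy":0,"dz":2.8,"roll":0,"claw":0.15},
  {"dx":0,"dy":-2,"dz":3.6,"roll":0,"claw":0.15},
  {"dx":0,"dy":-4,"dz":3.6,"roll":0,"claw":0.15},
  {"dx":0,"dy":-6,"dz":3.6,"roll":0,"claw":0.15},
])

```text
clock: 19.73
tcp_pos: [0.5327, 0.2445, 0.0994]
orientation: [0.0, 0.768, 0.64, 0.0]
wrist_force: [1.2, 0.4, -1.9]
finger_gap: 0.0651
grip_force: 33.7
```

Emit:
send_rows([
  {"dx":0,"dy":-1.8,"dz":0,"roll":0,"claw":0.15},
  {"dx":0,"dy":-2.9,"dz":0,"roll":0,"claw":0.15},
  {"dx":0,"dy":-2.9,"dz":0,"roll":0,"claw":0.15},
  {"dx":0,"dy":-2.9,"dz":0,"roll":0,"claw":0.15},
  {"dx":0,"dy":-2.9,"dz":0,"roll":0,"claw":0.15},
])

```text
clock: 20.35
tcp_pos: [0.5327, 0.1743, 0.0988]
orientation: [-0.0, 0.768, 0.64, 0.0]
wrist_force: [0.6, 0.0, -0.8]
finger_gap: 0.065
grip_force: 33.7
```

```bash
python3 -c "
from h import *
hold('green',.0106,PAD['green'])"
```

```text
top [0.5269 0.1554 0.0882] 6.95
side [0.5347 0.173  0.0882] 2.03
wrist [0.532  0.172  0.0882] 1.77
tcp [0.5327 0.1743 0.0988] tcp to pad, units [-0.03 -0.23] z 3.95 gap 0.06500189175700963 F [ 0.6  0.  -0.8]
```

Emit:
send_rows([
  {"dx":-0.02,"dy":-0.14,"dz":-1,"roll":0,"claw":0.15},
  {"dx":-0.02,"dy":-0.14,"dz":-2.2,"roll":0,"claw":0.15},
  {"dx":-0.02,"dy":-0.14,"dz":-2.8,"roll":0,"claw":0.15},
  {"dx":-0.02,"dy":-0.14,"dz":-2.88,"roll":0,"claw":0.15},
  {"dx":-0.02,"dy":-0.14,"dz":-2.88,"roll":0,"claw":0.15},
])

```text
clock: 21.12
tcp_pos: [0.5325, 0.17, 0.0271]
orientation: [0.0, 0.768, 0.64, 0.0]
wrist_force: [0.2, 0.1, -0.5]
finger_gap: 0.0653
grip_force: 34.3
```

Emit:
send_rows([
  {"dx":0,"dy":0,"dz":0,"roll":0,"claw":1},
  {"dx":0,"dy":0,"dz":0,"roll":0,"claw":1},
  {"dx":0,"dy":0,"dz":0,"roll":0,"claw":1},
  {"dx":0,"dy":0,"dz":0,"roll":0,"claw":1},
  {"dx":0,"dy":0,"dz":0.6,"roll":0,"claw":1},
])

```text
clock: 21.75
tcp_pos: [0.5311, 0.1695, 0.0413]
orientation: [-0.001, 0.769, 0.64, -0.001]
wrist_force: [-0.6, -0.7, 0.4]
finger_gap: 0.0854
grip_force: 0.0
```

Emit:
send_rows([
  {"dx":0,"dy":0,"dz":2,"roll":0,"claw":1},
  {"dx":0,"dy":0,"dz":4,"roll":0,"claw":1},
  {"dx":0,"dy":1,"dz":6,"roll":0,"claw":1},
  {"dx":-0.6,"dy":3,"dz":6,"roll":0,"claw":1},
  {"dx":-1.2,"dy":5,"dz":6,"roll":0,"claw":1},
])

```text
clock: 22.38
tcp_pos: [0.5028, 0.2959, 0.1943]
orientation: [0.001, 0.769, 0.639, 0.002]
wrist_force: [1.0, 0.5, -0.6]
finger_gap: 0.0852
grip_force: 0.0
```

Emit:
send_rows([
  {"dx":-2,"dy":2,"dz":0,"roll":0,"claw":1},
  {"dx":-4,"dy":4,"dz":0,"roll":0,"claw":1},
  {"dx":-5.5,"dy":6,"dz":0,"roll":0,"claw":1},
  {"dx":-6.5,"dy":8,"dz":0,"roll":0,"claw":1},
  {"dx":-6.5,"dy":8.5,"dz":0,"roll":0,"claw":1},
])

```text
clock: 23.0
tcp_pos: [0.3371, 0.51, 0.1932]
orientation: [-0.0, 0.767, 0.641, 0.001]
wrist_force: [0.8, -0.5, 0.5]
finger_gap: 0.0854
grip_force: 0.0
```

```bash
python3 - <<'E'
from h import *; from workcell import *
t=read_camera('top')['image'][200:300,185:425]; s=read_camera('side')['image'][180:350,290:410]
cv2.imwrite('pics/end.png',np.vstack([cv2.resize(t,(720,300)),cv2.resize(s,(212,300)) if 0 else np.hstack([cv2.resize(s,(212,300)),np.zeros((300,508,3),np.uint8)])]))
for k in PAD:
    try: placed(k)
    except ValueError: print(k,'hidden')
E
```

```text
placed blue top [ 0.4825 -0.0968  0.016 ] err [-0.2  0.2] 0.74
placed blue side [ 0.4823 -0.0984  0.016 ] err [-0.4 -1.4] 1.2
placed yellow top [ 0.4997 -0.0063  0.016 ] err [0.6 2.2] 0.46
placed yellow side [ 0.5   -0.008  0.016] err [0.9 0.5] 1.04
placed orange top [0.5172 0.0832 0.016 ] err [1.7 3.2] 0.75
placed orange side [0.516  0.0807 0.016 ] err [0.5 0.7] 0.82
placed green top [0.5335 0.1703 0.016 ] err [1.6 1.8] 1.4
placed green side [0.5339 0.1677 0.016 ] err [ 2.  -0.8] 1.52
```

View pics/end.png

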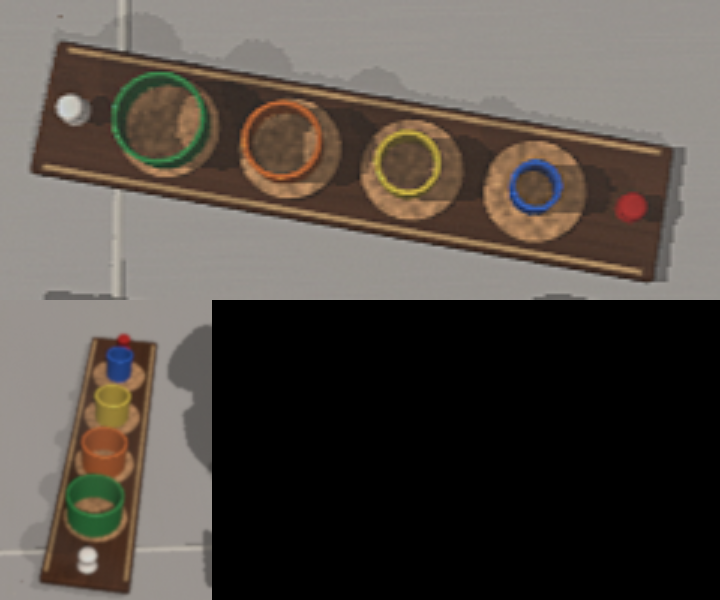

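All four stand flat on their own pads in order, green by the white knob at (70,108) through to blue by the red knob at (630,207). The offsets are about 2 mm or less averaged over the two views, and the arm is clear, so I'm handing in.

```bash
python3 -c "
from workcell import *
print(hand_in())"
```

```text
the job is handed in; nothing more can be done
None
```

I put the four cutters on their pads in size order, blue by the red knob, then yellow, orange and green by the white knob, each standing within about 2 mm of centre, and handed the job in at about 23 s; no verdict came back.

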